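# Clamp a mortar specimen with a splined tee key

## Task

Put the loose grey mortar cube that stands by itself on the open bench flat on the clamp's plate between the two dark jaws. Then take the red-handled tee key from its clear holder, turn it until its teeth mesh with the clamp's toothed drive and push it fully home, flange down on the drive's rim. Turn the key clockwise until the cube is firmly clamped, and leave the key in the drive; do not disturb the rubber bung or the vial.

Things in the scene. Friction and masses are not known exactly. Their poses are not given: they have to be found in the camera images.
- cube: grey mortar cube, 28 x 28 mm and 29 mm high, about 50 g, alone on the bench (other cubes, on the tray, are not meant). Origin: centre of its underside.
- clamp: fixed clamp, grey plate 84 (x) x 214 (y) x 12 mm. Origin: underside of the plate; z up, y runs along the plate from the jaws (-y) to the drive (+y). The fixed dark jaw is 26 mm wide in x, top 32 mm above the bench, its face at y = -68 mm looking to +y. The blue drive block stands at y = 37 to 103 mm, top 38 mm above the bench; the drive's axis is at x = 0, y = 70 mm.
- nest (a point): point on top of the clamp's plate (12 mm above the bench) where the centre of the cube's underside belongs, 18 mm from the fixed jaw's face; axes as the clamp's: the jaws stand at its -y and +y, its x sides are open for fingers. The cube's sides should be parallel to the clamp's. The clamped cube ends some 4 mm nearer to the fixed jaw.
- jaw: moving dark jaw, 26 mm wide in x, top 32.5 mm above the bench. Origin: at the height of the bench, below the middle of the face that looks to the fixed jaw. Gap between the jaws: 40 mm when fully open, less 10 mm for each radian of the drive.
- key: tee key, 130 g, upright in the holder. Origin: centre of the underside of its flange (disc, 42 mm diameter, 5 mm thick). Below it six straight teeth with rounded lower ends, 15 mm long, 4 mm wide, reaching 15 mm from the axis, one along the key's +x, the others every 60 degrees; then a conical nose to 29 mm below the origin. Above it a shaft, 13 mm diameter, and the red bar.
- holder: fixed black foot 64 x 64 mm with a clear tube of 48 mm diameter, rim 38 mm above the bench; the key's flange rests on the rim and the key lifts straight out. Origin: underside, on the tube's axis.
- socket (a point): centre of the rim of the clamp's drive, a knurled steel drum, 46 mm diameter, rim 50 mm above the bench; z up; it turns with the drive. In its bore six brass teeth leave six slots, one along the point's +x, the others every 60 degrees, with about 0.14 rad of play either way. Brass starts 1.5 mm below the rim: an unmeshed key stands 13.5 mm too high. Home: the key's origin at this point.
- drive (a joint): angle of the drive (rad), 0 with jaws fully open, starting at 0 to 0.3, growing clockwise seen from above, stop at 1.55; friction about 0.12 N m, it stays where left. The cube is gripped at about 1.2; there the torque rises steeply: turning some 0.1 rad further, with 0.3 to 0.6 N m, clamps it firmly.
- bung: bystander: brick-red rubber bung, 31 mm diameter, 26 mm high, on the bench near the cube. Origin: centre of its underside.
- vial: bystander: glass vial with a white cap, 25 mm diameter, 53 mm high. Origin: centre of its underside.
- bar (a point): centre of the key's red bar, 50 mm above the key's origin; axes as the key's. The bar is 52 mm long along x, 12 mm wide in y and 16 mm high (42 to 58 mm above the key's origin); grip it across its width.
Mind the look-alikes: they are no part of the job. Leave any green look-alike of the cube alone.

How it is judged (in metres and radians):
On the way, in this order (a step that is already met when the one before it is completed fails the run):
1. the cube stands released on the clamp's plate between the jaws (x of cube in the frame of nest between -0.01 and 0.01 m and y of cube in the frame of nest between -0.01 and 0.01 m and z of cube in the frame of nest below 0.003 m and angle between cube's own z axis and vertical below 0.1 rad and contact force between the fingers and cube below 0.1 N), for 0.2 s.
2. the key's teeth are meshed with the drive and the key is fully home (horizontal distance between key and socket below 0.003 m and z of key in the frame of socket below 0.003 m and angle between key's own z axis and vertical below 0.08 rad), for 0.1 s.
3. the key has been turned until the cube is firmly clamped (contact force between each of jaw, clamp and cube above 4 N), for 0.1 s.
At the end, for the whole second after the job is handed in: The cube stands upright (within 0.1 rad) on the clamp's plate (within 4 mm), within 10 mm of the jaws' middle line, held between the jaws with more than 3 N from each; the key is left in the drive, fully home (flange within 3 mm of the rim, axis within 3 mm, upright within 0.08 rad); all is at rest (all of step 2 and contact force between each of jaw, clamp and cube above 3 N and x of cube in the frame of nest between -0.01 and 0.01 m and z of cube in the frame of nest below 0.004 m and angle between cube's own z axis and vertical below 0.1 rad and linear speed of each of cube, key below 0.02 m/s); the robot touches nothing.
It fails at once if the rubber bung or the vial is disturbed (moved by more than 30 mm) (distance of any of bung, vial from where it was at the start of the episode above 0.03 m).
It also fails if it takes over 61 s, if anything falls off the work surface, if the arm or the gripper's body presses on something with over 40 N, if the wrist force passes 120 N, or if a joint passes its speed limit or range.

## Robot

A 6-joint arm with a two-finger parallel gripper is mounted at the origin on the work surface; the furniture and walls round the work are solid. World frame = base frame: x ahead of the robot, y to its left, z up, the work surface at z = 0. Lengths are in m, angles in degrees, forces in N, time in s.
With the tool pointing down it reaches from about 0.4 to 0.825 m from the base axis. Payload 7 kg.
Tool frame: the origin (TCP) lies midway between the tips of the shut fingers; the grasp point (between the pads) lies 19 mm behind it; z points along the fingers, y is the line along which they close (so a half turn about z gives the same grasp; the last joint's range is limited). The gripper opens to 88 mm and grips with 3 to 60 N. Pads are 19 mm wide; open, the fingers measure 130 mm over their backs; the gripper's body (78 mm by 193 mm) begins 47 mm behind the grasp point.
Start: joints at [90.132, 20.546, 0.682, 0, -70.136, -16.507], TCP at [0.19, 0.648, 0.227] pointing down, gripper open.
Joint ranges: [-176.03, 176.03], [-82.01, 121.73], [-58.28, 71.71], [-173.87, 95.51], [-174.79, -0.11], [-173.66, 173.66]. Speed limits (degrees/s): [136.94, 136.94, 172.46, 180, 180, 180].

## Interface

Orientations are given as [roll, pitch, yaw] about the fixed x, y, z axes, in that order (R = Rz(yaw) Ry(pitch) Rx(roll)).
In Python, from plant import ctrl gives the robot as it stands.
- The arm moves only by the tool arm_command, never from a script. Its argument "steps" is a list of rows, each an object with "translation": the shift along the tool's x, y, z in mm, a list of three; "rotation": the turn, a rotation vector about the tool's x, y, z in units of 5 degrees (1.0 is 5 degrees), a list of three; "claw": the finger opening in mm, from 0 to 87.6. In form: [{"translation": [x, y, z], "rotation": [rx, ry, rz], "claw": claw}, ...]. A call has 1 to 5 rows; each row is the pose to reach, as a shift and turn from the pose commanded when the call began, along the tool's axes at that moment; what a row does not reach only later rows make up. A row lasts 1/10 s, in which the tool goes at most 50 mm and 8.59 degrees, less where a joint would pass 70% of its speed; a pose out of reach is approached as far as the arm can. A call with a gripper value outside its range is refused whole. The fingers move at their own pace and stop on an object; the grip force is fixed at half the most. Time passes only in rows, so rows that repeat a pose let the fingers close. It gives the time, the measured TCP pose, the force, the opening and the grip force at its end, in the units of the state.
- ctrl.get_obs(): the state, without advancing time (a new reading comes with each control period).
- ctrl.snapshot(name): name is "side" or "top"; returns (picture, depth): 480x640x3 uint8, red, green, blue; 480x640 float32, m along the optical axis (not along the pixel's ray), 0 where there is no reading.
- ctrl.calibration(name): a dict with "vertical_fov" (degrees; the focal length in pixels is half the picture's height over the tangent of half this angle, whatever the lens; pixels are square), "cx", "cy" (the principal point, pixels), "rvec" (rotation vector, rad) and "tvec" (3), from world to camera coordinates, as OpenCV has them. Camera axes: x right, y down, z forward; pixel columns grow to the right and rows downward; lengths in m; the calibration is good to about 2 mm. A picture is of the moment at which its call begins. calibration takes no time and is no camera call.
- ctrl.close_job(): hands the job in; it is judged then, once.
The state is a dict: "clock": time; "joint_pos": joint angles; "qvel": joint speeds; "tau": joint torques, N m; "tool_pos": TCP position; "orientation": TCP orientation; "force": force on the tool from outside, world axes, zero at the start; "moment": the same for the moment, N m; "opening": finger opening in m; "gripper_force": force on a finger pad.
Only numpy, scipy, OpenCV 4.12 (cv2) and the standard library are available. Lean on these libraries where they do the work, as an engineer would, in place of code of your own. Each camera call takes 0.05 s, during which the arm holds its last target. There are 200 camera calls.

## Working session

There is one attempt and no reset: what is moved stays moved. The work goes in short steps, Python scripts to look and compute and a tool call to move; the robot and the scene stay as the last step left them, time stands still between calls to the robot, and variables do not carry over. Pictures are saved under pics/ and viewed, at most 10 in all, crops included, and the job is handed in when it is done.

Besides the shell and the picture viewer there is one more tool, called after "Request:" as name(argument=value, ...) on one line, values as JSON. arm_command: Moves the arm, as the interface text tells. Its arguments: {"type":"object","properties":{"steps":{"type":"array"}},"required":["steps"]}

```bash
mkdir -p pics; ls; cat > h.py <<'E'
import numpy as np, cv2
from plant import ctrl
def cam(n):
    c=ctrl.calibration(n); f=240/np.tan(np.radians(c['vertical_fov'])/2)
    R=cv2.Rodrigues(np.array(c['rvec'],float))[0]; t=np.array(c['tvec'],float).ravel()
    return f,c['cx'],c['cy'],R,t
def ray(n,u,v,z):
    f,cx,cy,R,t=cam(n); d=R.T@np.array([(u-cx)/f,(v-cy)/f,1]); o=-R.T@t
    return o+d*(z-o[2])/d[2]
def proj(n,p):
    f,cx,cy,R,t=cam(n); q=R@np.array(p)+t; return [cx+f*q[0]/q[2],cy+f*q[1]/q[2]]
def cloud(n,dep):
    f,cx,cy,R,t=cam(n); v,u=np.mgrid[:480,:640]
    P=np.stack([(u-cx)/f*dep,(v-cy)/f*dep,dep],-1); return (P-t)@R
def snap(n,name):
    p,d=ctrl.snapshot(n); cv2.imwrite('pics/'+name+'.png',p[:,:,::-1]); np.save('pics/'+name,d); return p,d
E
python3 - <<'E'
from h import *
for n in('top','side'):
    snap(n,n+'0'); c=cam(n); print(ctrl.calibration(n),-c[3].T@c[4])
print(ctrl.get_obs())
E
```

```text
pics
{'vertical_fov': 46.95896611581693, 'cx': 316.464788739424, 'cy': 234.5532804622352, 'rvec': array([ 2.14648692, -2.20597304,  0.11176151]), 'tvec': array([0.06340506, 0.50165436, 1.2007839 ])} [0.38732286 0.06070469 1.2425197 ]
{'vertical_fov': 45.11499043127428, 'cx': 331.19831972035234, 'cy': 239.21087092950083, 'rvec': array([ 0.27969315, -2.68070532,  1.38585491]), 'tvec': array([0.52272256, 0.09150876, 1.15250221])} [0.31108451 0.97740262 0.7468498 ]
{'clock': 0.1, 'joint_pos': array([ 9.01338249e+01,  2.05872607e+01,  6.40608152e-01, -1.60181764e-02,
       -7.01372967e+01, -1.65051641e+01]), 'qvel': array([ 0.17788436, -0.15253324,  0.14193374,  0.09755617,  0.0839916 ,
       -0.02712768]), 'tau': array([-1.33160742e-03, -5.84164596e+01,  2.93751848e+01,  7.01553851e+00,
        1.01739261e-02, -5.05938510e-05]), 'tool_pos': array([0.19018944, 0.64720546, 0.22573463]), 'orientation': array([ 1.79915231e+02, -9.41350681e-03, -1.63767857e+01]), 'force': array([-0.06087611,  0.56603316, -0.05793953]), 'moment': array([-0.03615943, -0.03050634, -0.01258064]), 'gripper_force': 0.0, 'opening': 0.08720440007459518}
```

View pics/top0.png

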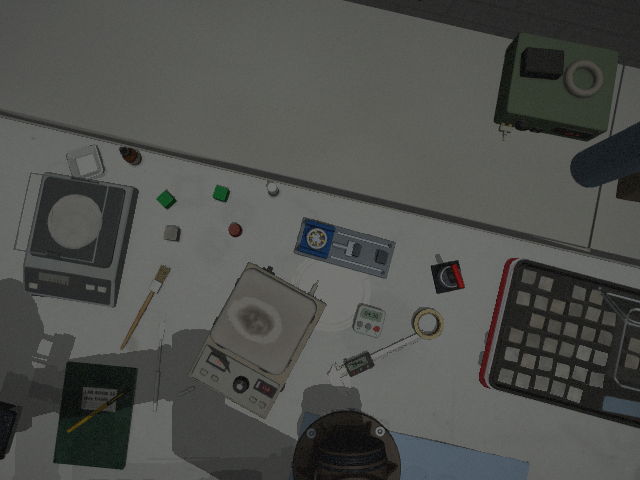

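View pics/side0.png

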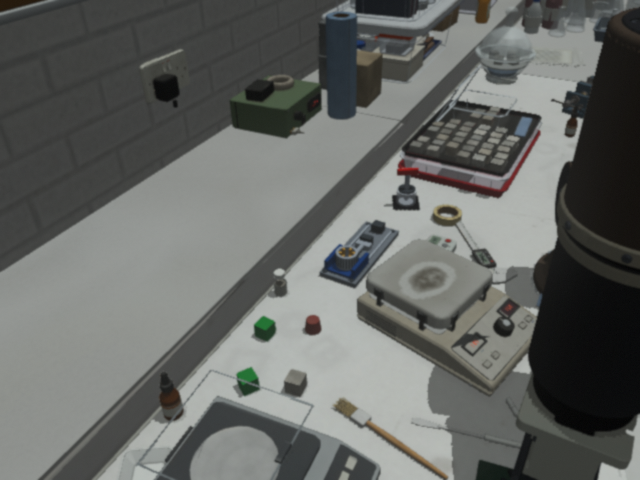

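Top view: the cube is at (172,233), with green cubes at (166,199) and (221,193). The bung is at (235,229) and the vial at (272,188). The drive is at (317,238), the moving jaw at (355,250) and the fixed jaw at (381,257). The key's red bar is at (458,274), on a holder at about (448,277). The side view shows the same things: cube (295,382), drive (347,258), key (406,172).

```bash
python3 - <<'E'
from h import *
def crop(n,x,y,w,h,s): 
    im=cv2.imread(f'pics/{n}0.png'); return cv2.resize(im[y:y+h,x:x+w],None,fx=s,fy=s,interpolation=cv2.INTER_CUBIC)
a=crop('top',285,205,120,80,3.33)[:266,:400]; b=crop('top',420,240,60,60,4.43)[:266,:266]
c=crop('side',310,205,100,85,4)[:340,:400]; d=crop('side',385,155,45,60,5.6)[:336,:250]; e=crop('top',155,180,45,70,3.8)[:266,:134]
C=np.zeros((600,800,3),np.uint8); C[:266,:a.shape[1]]=a; C[:b.shape[0],400:400+b.shape[1]]=b; C[:e.shape[0],667:667+min(133,e.shape[1])]=e[:,:133]
C[266:600,:c.shape[1]]=c[:334]; C[266:600,400:400+d.shape[1]]=d[:334]
cv2.imwrite('pics/comp.png',np.clip(C.astype(float)*1.3,0,255).astype(np.uint8))
P=cloud('top',np.load('pics/top0.npy'))
for nm,u,v in[('cube',172,233),('bung',235,229),('vial',272,188),('drum',317,238),('jaw',355,250),('fixed',381,257),('bar',458,274),('holder',445,280),('plate',368,253),('bench',300,200),('calc',560,290),('hotplate',260,310),('green1',166,199),('green2',221,193),('wallstep',300,160),('robot?',350,450)]:
    print(nm,P[v,u].round(4))
E
```

```text
cube [0.5143 0.3668 0.033 ]
bung [0.5205 0.2298 0.0234]
vial [0.6042 0.1437 0.0566]
drum [0.4961 0.0486 0.0166]
jaw [ 0.466  -0.0339  0.0325]
fixed [ 0.4491 -0.0903  0.0329]
bar [ 0.4062 -0.2398  0.1   ]
holder [ 0.3949 -0.2252  0.0458]
plate [ 0.4598 -0.0641  0.0139]
bench [ 0.5856  0.0847 -0.002 ]
calc [ 0.3669 -0.4641  0.0656]
hotplate [0.3441 0.1695 0.1083]
green1 [0.5904 0.3802 0.0317]
green2 [0.6009 0.2589 0.0297]
wallstep [0.6547 0.0807 0.0987]
robot? [0.1029 0.0036 0.2476]
```

View pics/comp.png

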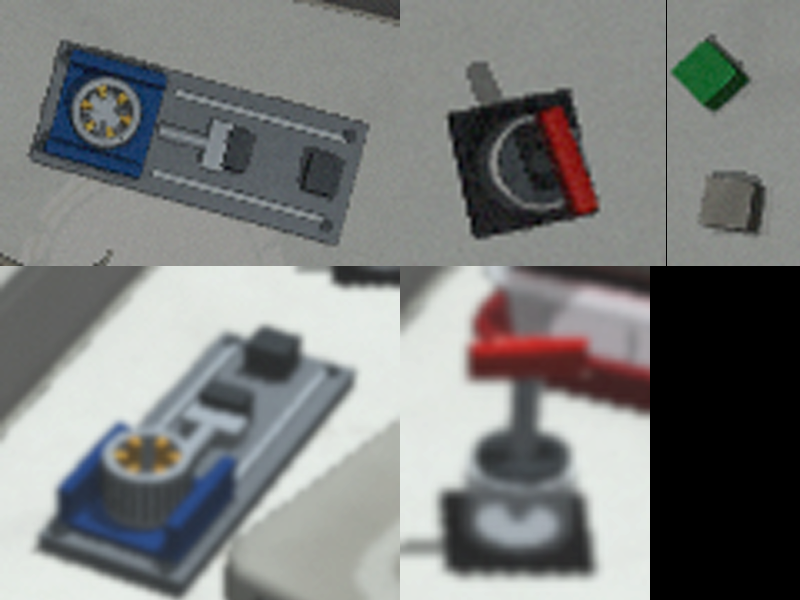

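```bash
cat > m.py <<'E'
from h import *
def rect(n,m,z,off=(0,0),s=1):
    """largest blob of mask (crop upscaled s, offset off) -> world rectangle centre, long-axis yaw, sizes, at height z"""
    cs,_=cv2.findContours(m.astype(np.uint8),cv2.RETR_EXTERNAL,cv2.CHAIN_APPROX_NONE)
    c=max(cs,key=cv2.contourArea)[:,0]
    W=np.array([ray(n,(u+.5)/s-.5+off[0],(v+.5)/s-.5+off[1],z)[:2] for u,v in c],np.float32)
    b=cv2.boxPoints(cv2.minAreaRect(W)); e=[b[1]-b[0],b[2]-b[1]]; e.sort(key=lambda q:-np.hypot(*q))
    return b.mean(0).round(4),round(float(np.degrees(np.arctan2(e[0][1],e[0][0]))%180),2),[round(float(np.hypot(*q)),4) for q in e]
def up(n,p,x,y,w,h,s=8): return cv2.resize(p[y:y+h,x:x+w],None,fx=s,fy=s,interpolation=cv2.INTER_CUBIC)
E
python3 - <<'E'
from m import *
I={n:cv2.imread(f'pics/{n}0.png') for n in('top','side')}
hsv=lambda a:cv2.cvtColor(a,cv2.COLOR_BGR2HSV).astype(int)
# bar
for n,x,y,w,h in(('top',440,255,32,40),('side',392,160,30,20)):
    H=hsv(up(n,I[n],x,y,w,h)); m=((H[...,0]<10)|(H[...,0]>170))&(H[...,1]>140)&(H[...,2]>70)
    print('bar',n,rect(n,m,.096,(x,y),8))
# cube
c=up('top',I['top'],155,215,35,35); g=c.max(2); print(np.array2string(I['top'].max(2)[222:246,160:186],max_line_width=200))
# plate
x,y,w,h=285,205,120,80; H=hsv(up('top',I['top'],x,y,w,h)); bgr=up('top',I['top'],x,y,w,h).astype(int)
m=(H[...,1]>28)&(H[...,2]<200); m=cv2.morphologyEx(m.astype(np.uint8),cv2.MORPH_CLOSE,np.ones((25,25)))
print('plate',rect('top',m,.012,(x,y),8))
# brass / drum
x,y,w,h=300,220,36,36; H=hsv(up('top',I['top'],x,y,w,h)); m=(H[...,0]>10)&(H[...,0]<32)&(H[...,1]>110)&(H[...,2]>80)
k,l,st,ce=cv2.connectedComponentsWithStats(m.astype(np.uint8))
pts=np.array([ray('top',(u+.5)/8-.5+x,(v+.5)/8-.5+y,.0485)[:2] for (u,v),s in zip(ce[1:],st[1:]) if s[4]>40])
print(st[1:,4]); cc,r=cv2.minEnclosingCircle(pts.astype(np.float32)); a=np.degrees(np.arctan2(*(pts-cc).T[::-1]))
print(pts.round(4),np.round(cc,4),r,'ang mod60',(a%60).round(1))
ys,xs=np.nonzero(m); W=np.array([ray('top',(u+.5)/8-.5+x,(v+.5)/8-.5+y,.0485)[:2] for u,v in zip(xs,ys)]);
el=cv2.fitEllipse(pts.astype(np.float32)) if len(pts)>4 else 0; print(el)
z=np.exp(6j*np.arctan2(*(W-W.mean(0)).T[::-1])).sum(); print(W.mean(0),np.degrees(np.angle(z))/6, abs(z)/len(W))
E
```

```text
bar top (array([ 0.4027, -0.2405], dtype=float32), 17.9, [0.0509, 0.0111])
bar side (array([ 0.3973, -0.2478], dtype=float32), 93.6, [0.0569, 0.0556])
[[112 110 108 111 110 108 108 109 107 109 108 110 110 109 107 108 109 110 110 111 110 109 110 110 110 112]
 [111 108 109 109 108 110 111 110 109 112 106 108 111 110 111 108 109 112 109 111 111 111 110 111 110 111]
 [111 109 103 109 107 110 108 109 109 110 108 110 108 109 109 114 110 108 107 109 110 110 111 112 110 110]
 [111 111 108 110 108 107 107  73  75  75  77  74  70  73  75  72 111 110 110 108 112 109 109 106 110 111]
 [111 108 112 108 111  88  90  62  71  63  73  74  69  68  71  73  73  73  74 109 110 110 107 108 109 109]
 [111 111 107 106 110  89  80  82  84  78  91  84  77  72  68  60  64  71  72  73 111 109 108 108 107 109]
 [108 111 108 110 113  93  85  79  81  85  79  79  75  76  75  76  71  49  39  63 108 108 112 106 109 113]
 [114 111 107 109 109  87  84  83  83  84  79  78  76  73  75  75  74  74  35  34  54 104 101 110 112 115]
 [110 111 111 110 101  81  82  83  80  82  78  74  76  77  76  76  76  66  36  32  60 100 101
[... 1462 characters left out ...]
 111 109 109 107 107 112 107 109 108 110 108 111]
 [108 107 105 108 111 107 108 112 111 108 108 109 110 111 109 109 111 111 110 110 106 110 109 109 109 110]]Traceback (most recent call last):
  File "<stdin>", line 13, in <module>
  File "m.py", line 6, in rect
    W=np.array([ray(n,(u+.5)/s-.5+off[0],(v+.5)/s-.5+off[1],z)[:2] for u,v in c],np.float32)
                ~~~^^^^^^^^^^^^^^^^^^^^^^^^^^^^^^^^^^^^^^^^^^^
  File "h.py", line 8, in ray
    f,cx,cy,R,t=cam(n); d=R.T@np.array([(u-cx)/f,(v-cy)/f,1]); o=-R.T@t
                ~~~^^^
  File "h.py", line 4, in cam
    c=ctrl.calibration(n); f=240/np.tan(np.radians(c['vertical_fov'])/2)
ValueError: time passes only in moves, steps and waits
```

```bash
python3 - <<'E'
s=open('h.py').read()
s=s.replace("def cam(n):\n","import functools\n@functools.cache\ndef cam(n):\n"); open('h.py','w').write(s)
E
python3 - <<'E'
from m import *
I={n:cv2.imread(f'pics/{n}0.png') for n in('top','side')}
hsv=lambda a:cv2.cvtColor(a,cv2.COLOR_BGR2HSV).astype(int)
# cube top edges read off above (pixel centres): left,right,top,bottom lines
L=np.polyfit([226,232,238],[164.6,163.7,162.7],1);Rr=np.polyfit([229,232,235,238],[177,176.6,176.2,175.6],1)
T=np.polyfit([166,172,177],[226.1,227,228.0],1);B=np.polyfit([164,169,174],[238.9,239.6,240.2],1)
def X(v,h):
    x=170.
    for _ in range(20): y=np.polyval(h,x); x=np.polyval(v,y)
    return ray('top',x,y,.029)[:2]
c=np.array([X(L,T),X(Rr,T),X(Rr,B),X(L,B)]); e=np.roll(c,-1,0)-c
print('cube',c.mean(0).round(4),np.hypot(*e.T).round(4),(np.degrees(np.arctan2(e[:,1],e[:,0]))%90).round(1))
x,y,w,h=155,215,35,35; g=cv2.medianBlur(up('top',I['top'].max(2),x,y,w,h),9); m=((g>65)&(g<97)).astype(np.uint8); m=cv2.morphologyEx(m,cv2.MORPH_OPEN,np.ones((31,31)))
print('cube',rect('top',m,.029,(x,y),8))
x,y,w,h=285,205,120,80; H=hsv(up('top',I['top'],x,y,w,h))
m=(H[...,1]>28)&(H[...,2]<200); m=cv2.morphologyEx(m.astype(np.uint8),cv2.MORPH_CLOSE,np.ones((25,25)));m=cv2.morphologyEx(m,cv2.MORPH_OPEN,np.ones((41,41)))
print('plate',rect('top',m,.012,(x,y),8))
for n,x,y,w,h in(('top',300,220,36,36),('side',328,238,40,36)):
    H=hsv(up(n,I[n],x,y,w,h)); m=(H[...,0]>8)&(H[...,0]<32)&(H[...,1]>100)&(H[...,2]>80)
    k,l,st,ce=cv2.connectedComponentsWithStats(m.astype(np.uint8)); ok=st[1:,4]>40
    pts=np.array([ray(n,(u+.5)/8-.5+x,(v+.5)/8-.5+y,.0485)[:2] for u,v in ce[1:][ok]])
    print(n,st[1:,4]); el=cv2.fitEllipse(pts.astype(np.float32)) if len(pts)>4 else cv2.minEnclosingCircle(pts.astype(np.float32))
    cc=np.array(el[0]); a=np.degrees(np.arctan2(*(pts-cc).T[::-1])); print(el,a.round(1),(a%60).round(1))
# jaws: dark, low
x,y,w,h=340,236,52,34; H=hsv(up('top',I['top'],x,y,w,h)); m=(H[...,2]<50).astype(np.uint8)
k,l,st,ce=cv2.connectedComponentsWithStats(m)
for i in range(1,k):
    if st[i,4]>1500: print('dark',st[i,4],rect('top',l==i,.032,(x,y),8))
E
```

```text
cube [0.5144 0.3724] [0.0282 0.0277 0.0282 0.0288] [78.7 81.1 81.  80.9]
cube (array([0.5175, 0.3723], dtype=float32), 178.45, [0.0327, 0.0281])
plate (array([ 0.4739, -0.0115], dtype=float32), 72.81, [0.2129, 0.0834])
top [361 350 318 339 312 332]
((0.4931638240814209, 0.0502384789288044), (0.027509469538927078, 0.028063863515853882), 1.880876898765564) [   8.6  -51.3   68.  -111.9  129.  -171.9] [8.6 8.7 8.  8.1 9.  8.1]
side [369 418 457 423 301 257   1]
((0.491811066865921, 0.0504550039768219), (0.022367604076862335, 0.024686764925718307), 101.41435241699219) [ -46.  -117.6   16.5 -176.4   64.7  134.4] [14.   2.4 16.5  3.6  4.7 14.4]
dark 1930 (array([ 0.4705, -0.0372], dtype=float32), 169.47, [0.0236, 0.0155])
dark 6550 (array([ 0.4505, -0.0892], dtype=float32), 160.54, [0.0298, 0.0275])
```

```bash
cat > go.py <<'E'
import sys
from h import *
from scipy.spatial.transform import Rotation as R
def go(*targets):
    o=ctrl.get_obs(); p=o['tool_pos']; Q=R.from_euler('xyz',o['orientation'],degrees=True)
    print('at',p.round(4),o['orientation'].round(2),'open',round(o['opening'],4),'F',o['force'].round(1),'t',o['clock'])
    for x,y,z,psi in targets:
        T=R.from_euler('xyz',[180,0,psi],degrees=True)
        print('d',(Q.inv().apply(np.array([x,y,z])-p)*1000).round(1),'rot/5',((Q.inv()*T).as_rotvec(degrees=True)/5).round(2))
if __name__=='__main__': go(*[[float(v) for v in a.split(',')] for a in sys.argv[1:]])
E
python3 - <<'E'
from go import *
P=cloud('top',np.load('pics/top0.npy')).reshape(-1,3)
for a in((.15,.3,.4,.62),(.3,.55,.3,.65),(.4,.65,-.1,.4),(.3,.5,-.3,0)):
    q=P[(P[:,0]>a[0])&(P[:,0]<a[1])&(P[:,1]>a[2])&(P[:,1]<a[3])]; print(a,np.percentile(q[:,2],[50,99,99.9]).round(3))
yd=np.array([.2955,.9553]); xd=np.array([.9553,-.2955]); d=np.array([.4932,.0502])
q=P[:,:2]-d; cy=q@yd+.07; cx=q@xd
m=(abs(cx)<.01)&(P[:,2]>.027)&(P[:,2]<.042)&(cy<.03)&(cy>-.12); print(np.sort(cy[m]).round(4))
go((.514,.372,.2,-9),(.514,.372,.05,-9),(.514,.372,.005,-9))
E
```

```text
(0.15, 0.3, 0.4, 0.62) [0.005 0.336 0.338]
(0.3, 0.55, 0.3, 0.65) [0.003 0.132 0.14 ]
(0.4, 0.65, -0.1, 0.4) [0.003 0.108 0.112]
(0.3, 0.5, -0.3, 0) [0.002 0.094 0.1  ]
[-0.0896 -0.0892 -0.0891 -0.0889 -0.0886 -0.0883 -0.0881 -0.0881 -0.0877
 -0.0873 -0.0872 -0.0871 -0.0869 -0.0863 -0.0863 -0.0863 -0.0861 -0.086
 -0.0853 -0.0849 -0.0849 -0.0848 -0.0846 -0.0845 -0.0839 -0.0836 -0.0834
 -0.0833 -0.0833 -0.0821 -0.0821 -0.0818 -0.0818 -0.0816 -0.0815 -0.0812
 -0.0812 -0.0807 -0.0806 -0.0805 -0.08   -0.08   -0.0797 -0.0797 -0.0792
 -0.079  -0.0789 -0.0786 -0.0785 -0.078  -0.0774 -0.0774 -0.0773 -0.0771
 -0.077  -0.0768 -0.0766 -0.0759 -0.0758 -0.0751 -0.0751 -0.0748 -0.0747
 -0.0747 -0.0743 -0.0742 -0.0741 -0.0737 -0.0731 -0.0731 -0.0731 -0.0727
 -0.0727 -0.0725 -0.0725 -0.0718 -0.0716 -0.0713 -0.071  -0.0708 -0.0705
 -0.0704 -0.0704 -0.07   -0.0698 -0.0694 -0.0693 -0.0692 -0.0687 -0.0685
 -0.0685 -0.0683 -0.0681 -0.068  -0.0285 -0.0283 -0.0282 -0.0276 -0.0273
 -0.0272 -0.0272 -0.0267 -0.0264 -0.0262 -0.0255 -0.0254 -0.0254 -0.0251
 -0.025  -0.0245 -0.0245 -0.0243 -0.0241 -0.0238 -0.0236 -0.023  -0.0228
 -0.0227 -0.0224 -0.0223 -0.0222 -0.022  -0.0218 -0.0212 -0.021  -0.0206
 -0.0205 -0.0201 -0.02   -0.0195 -0.0195 -0.0192 -0.0188 -0.0186 -0.0183
 -0.0182 -0.018  -0.0176 -0.0174 -0.0173 -0.0172 -0.0167 -0.0165 -0.0161
 -0.0159 -0.0157 -0.0157 -0.0154 -0.0153 -0.0153 -0.0149 -0.0145 -0.0139
 -0.0139 -0.0137 -0.0133 -0.0131 -0.0131 -0.0129 -0.0128 -0.0121 -0.0119
 -0.0113 -0.0111 -0.0106 -0.0105 -0.0099 -0.0094 -0.0085 -0.0079 -0.0074
 -0.0051 -0.0028 -0.0025 -0.0022 -0.0002  0.      0.0005  0.0038  0.006
  0.0065  0.0071  0.0113  0.0172  0.0177  0.0183  0.021   0.0285  0.0295]
at [0.1902 0.6472 0.2257] [ 1.7992e+02 -1.0000e-02 -1.6380e+01] open 0.0872 F [-0.1  0.6 -0.1] t 0.1
d [388.3 172.7  26.1] rot/5 [ 0.02 -0.   -1.48]
d [388.2 172.5 176.1] rot/5 [ 0.02 -0.   -1.48]
d [388.2 172.4 221.1] rot/5 [ 0.02 -0.   -1.48]
```

The jaw faces sit at clamp y of -68 and about -28.5 mm, which agrees with the frame taken from the drive. Next I go over the cube.

Request:
arm_command(steps=[{"translation":[45,20,0],"rotation":[0,0,-0.4],"claw":87},{"translation":[90,40,0],"rotation":[0,0,-0.8],"claw":80},{"translation":[135,60,0],"rotation":[0,0,-1.5],"claw":75},{"translation":[180,80,0],"rotation":[0,0,-1.5],"claw":70},{"translation":[220,98,0],"rotation":[0,0,-1.5],"claw":66}])

```text
clock: 0.6
tool_pos: [0.375, 0.4897, 0.2263]
orientation: [180.0, 0.0, -8.9]
force: [-0.5, 1.0, -0.7]
opening: 0.0683
gripper_force: 0.0
```

```bash
python3 go.py .514,.372,.2,-9 .514,.372,.06,-9
```

```text
at [0.375  0.4897 0.2263] [ 1.7997e+02  1.0000e-02 -8.8700e+00] open 0.0683 F [-0.5  1.  -0.7] t 0.6
d [155.5  94.8  26.4] rot/5 [0.01 0.   0.03]
d [155.5  94.7 166.4] rot/5 [0.01 0.   0.03]
```

Request:
arm_command(steps=[{"translation":[40,24,10],"rotation":[0,0,0],"claw":60},{"translation":[80,48,20],"rotation":[0,0,0],"claw":60},{"translation":[120,72,35],"rotation":[0,0,0],"claw":60},{"translation":[156,95,60],"rotation":[0,0,0],"claw":60},{"translation":[156,95,100],"rotation":[0,0,0],"claw":60}])

```text
clock: 1.1
tool_pos: [0.5173, 0.3711, 0.1274]
orientation: [-179.8, -0.1, -9.1]
force: [0.5, 0.4, -1.0]
opening: 0.0601
gripper_force: 0.0
```

```bash
python3 - <<'E'
from go import *
snap('top','top1');snap('side','side1')
go((.514,.372,.06,-9),(.514,.372,.004,-9))
a=cv2.imread('pics/top1.png')[180:290,90:260]; b=cv2.imread('pics/side1.png')[280:430,190:390]
C=np.zeros((600,800,3),np.uint8); a=cv2.resize(a,(400,260)); b=cv2.resize(b,(800,600)); 
cv2.imwrite('pics/c1.png',np.hstack([cv2.resize(cv2.imread('pics/top1.png')[180:290,110:250],(400,314)),cv2.resize(cv2.imread('pics/side1.png')[290:430,200:378],(400,314))]))
print(proj('top',[.514,.372,.116]),proj('side',[.514,.372,.116]))
E
```

```text
at [0.5113 0.3697 0.1208] [179.54   0.35  -9.09] open 0.0603 F [-0.9 -0.3 -0.2] t 1.2
d [ 2.7 -3.2 60.8] rot/5 [ 0.09  0.07 -0.02]
d [  3.   -3.7 116.8] rot/5 [ 0.09  0.07 -0.02]
[np.float64(159.1563625257173), np.float64(229.25755431852906)] [np.float64(291.69932677772744), np.float64(337.1840234252823)]
```

View pics/c1.png

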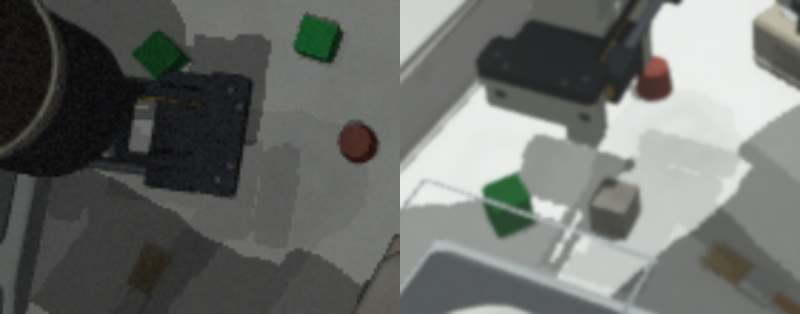

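The cube is clear under the gripper. Before going down I check how high the balance is near the gripper's body.

```bash
python3 - <<'E'
from h import *
P=cloud('top',np.load('pics/top0.npy')).reshape(-1,3)
for y in np.arange(.40,.52,.01):
    q=P[(P[:,0]>.46)&(P[:,0]<.57)&(abs(P[:,1]-y)<.005)]; print(round(y,2),np.percentile(q[:,2],[50,100]).round(3),q[q[:,2]>.03,0].min(initial=9).round(3),q[q[:,2]>.03,0].max(initial=0).round(3))
E
```

```text
0.4 [0.001 0.006] 9.0 0.0
0.41 [0.001 0.009] 9.0 0.0
0.42 [0.    0.008] 9.0 0.0
0.43 [0.001 0.006] 9.0 0.0
0.44 [0.001 0.007] 9.0 0.0
0.45 [0.001 0.035] 0.57 0.57
0.46 [0.004 0.058] 0.52 0.57
0.47 [0.041 0.064] 0.464 0.57
0.48 [0.054 0.138] 0.46 0.57
0.49 [0.058 0.138] 0.461 0.57
0.5 [0.058 0.137] 0.46 0.57
0.51 [0.059 0.075] 0.46 0.568
```

Request:
arm_command(steps=[{"translation":[0,0,35],"rotation":[0,0,0],"claw":60},{"translation":[0,0,70],"rotation":[0,0,0],"claw":60},{"translation":[0,0,95],"rotation":[0,0,0],"claw":60},{"translation":[0,0,110],"rotation":[0,0,0],"claw":60},{"translation":[0,0,119],"rotation":[0,0,0],"claw":60}])

```text
clock: 1.7
tool_pos: [0.5127, 0.3745, 0.0075]
orientation: [180.0, 0.0, -8.8]
force: [1.2, 0.4, 0.1]
opening: 0.0602
gripper_force: 0.0
```

Request:
arm_command(steps=[{"translation":[0,0,1],"rotation":[0,0,0],"claw":40},{"translation":[0,0,1],"rotation":[0,0,0],"claw":20},{"translation":[0,0,1],"rotation":[0,0,0],"claw":20},{"translation":[0,0,1],"rotation":[0,0,0],"claw":20},{"translation":[0,0,1],"rotation":[0,0,0],"claw":20}])

```text
clock: 2.2
tool_pos: [0.5135, 0.3739, 0.0075]
orientation: [-179.9, -0.0, -8.9]
force: [-1.0, 0.4, 3.5]
opening: 0.0283
gripper_force: 30.0
```

Request:
arm_command(steps=[{"translation":[0,0,-15],"rotation":[0,0,0],"claw":20},{"translation":[0,0,-50],"rotation":[0,0,0],"claw":20},{"translation":[0,0,-90],"rotation":[0,0,0],"claw":20},{"translation":[0,0,-130],"rotation":[0,0,0],"claw":20},{"translation":[0,0,-150],"rotation":[0,0,0],"claw":20}])

```text
clock: 2.7
tool_pos: [0.5145, 0.3746, 0.1621]
orientation: [-179.7, -0.2, -8.8]
force: [0.1, 1.2, 0.3]
opening: 0.0281
gripper_force: 30.0
```

```bash
python3 go.py .4577,-.0644,.157,-107.2
```

```text
at [0.5145 0.3746 0.1621] [-179.73   -0.21   -8.85] open 0.0281 F [0.1 1.2 0.3] t 2.7
d [ 11.4 442.5   3.1] rot/5 [-0.08  0.02 19.67]
```

Request:
arm_command(steps=[{"translation":[1,37,0],"rotation":[0,0,1.6],"claw":20},{"translation":[2,74,0],"rotation":[0,0,3.2],"claw":20},{"translation":[3,111,0],"rotation":[0,0,4.8],"claw":20},{"translation":[4,148,0],"rotation":[0,0,6.4],"claw":20},{"translation":[5,185,0],"rotation":[0,0,8],"claw":20}])

```text
clock: 3.2
tool_pos: [0.4893, 0.1886, 0.1578]
orientation: [-179.9, -0.0, -49.2]
force: [0.2, 0.4, -0.4]
opening: 0.0278
gripper_force: 30.0
```

```bash
python3 go.py .4577,-.0644,.157,-107.2
```

```text
at [0.4893 0.1886 0.1578] [-179.93   -0.    -49.19] open 0.0278 F [ 0.2  0.4 -0.4] t 3.2
d [170.9 189.2   0.6] rot/5 [-1.00e-02  1.00e-02  1.16e+01]
```

Request:
arm_command(steps=[{"translation":[30,34,0],"rotation":[0,0,1.6],"claw":20},{"translation":[60,68,0],"rotation":[0,0,3.2],"claw":20},{"translation":[90,102,0],"rotation":[0,0,4.8],"claw":20},{"translation":[120,134,0],"rotation":[0,0,6.4],"claw":20},{"translation":[142,160,0],"rotation":[0,0,8],"claw":20}])

```text
clock: 3.7
tool_pos: [0.4619, -0.0242, 0.1578]
orientation: [-179.9, 0.0, -89.2]
force: [1.0, -0.0, -0.7]
opening: 0.0279
gripper_force: 30.0
```

```bash
python3 go.py .4577,-.0644,.157,-107.2
```

```text
at [ 0.4619 -0.0242  0.1578] [-1.7992e+02  2.0000e-02 -8.9230e+01] open 0.0279 F [ 1.  -0.  -0.7] t 3.7
d [40.1  4.7  0.8] rot/5 [-0.01  0.01  3.59]
```

Request:
arm_command(steps=[{"translation":[20,2,10],"rotation":[0,0,1.5],"claw":20},{"translation":[40,4.5,30],"rotation":[0,0,3],"claw":20},{"translation":[40,4.5,60],"rotation":[0,0,3.6],"claw":20},{"translation":[40,4.5,83],"rotation":[0,0,3.6],"claw":20},{"translation":[40,4.5,83],"rotation":[0,0,3.6],"claw":20}])

```text
clock: 4.2
tool_pos: [0.4567, -0.063, 0.072]
orientation: [179.8, -0.1, -106.9]
force: [-0.3, -0.5, 0.1]
opening: 0.0276
gripper_force: 30.0
```

```bash
python3 - <<'E'
from go import *
snap('top','top2');snap('side','side2')
go((.4577,-.0644,.075,-107.2),(.4577,-.0644,.019,-107.2))
f=lambda n,y,x,h,w:cv2.resize(cv2.imread(f'pics/{n}.png')[y:y+h,x:x+w],(400,400),interpolation=cv2.INTER_CUBIC)
cv2.imwrite('pics/c2.png',np.hstack([f('top2',195,295,110,110),f('side2',185,315,100,100)]))
E
```

```text
at [ 0.4592 -0.0623  0.0746] [-1.7998e+02 -1.0000e-02 -1.0685e+02] open 0.0283 F [ 0.6  0.3 -0.5] t 4.3
d [ 2.5  0.8 -0.4] rot/5 [-0.   -0.    0.07]
d [ 2.4  0.8 55.6] rot/5 [-0.   -0.    0.07]
```

View pics/c2.png

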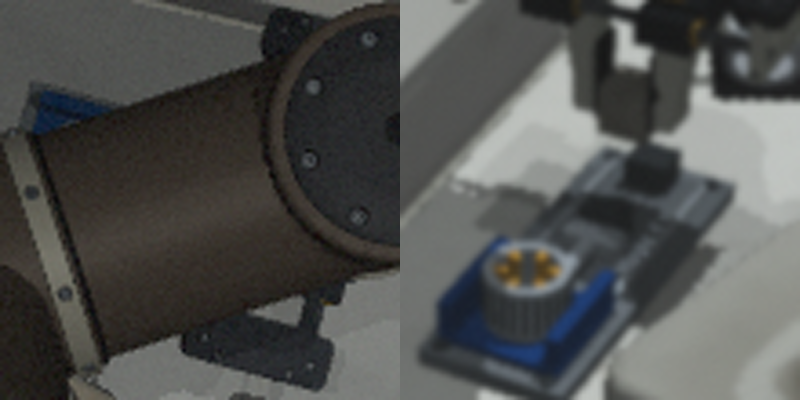

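The side crop shows the cube held between the fingers (about (625,100)), above the open gap between the jaws. I lower it.

Request:
arm_command(steps=[{"translation":[1,0.5,15],"rotation":[0,0,0.05],"claw":20},{"translation":[1,0.5,30],"rotation":[0,0,0.05],"claw":20},{"translation":[1,0.5,42],"rotation":[0,0,0.05],"claw":20},{"translation":[1,0.5,50],"rotation":[0,0,0.05],"claw":20},{"translation":[1,0.5,53],"rotation":[0,0,0.05],"claw":20}])

```text
clock: 4.8
tool_pos: [0.4587, -0.0627, 0.0211]
orientation: [-179.9, 0.0, -107.1]
force: [0.6, 0.3, -0.7]
opening: 0.0283
gripper_force: 30.0
```

Request:
arm_command(steps=[{"translation":[0,0,1],"rotation":[0,0,0],"claw":20},{"translation":[0,0,2],"rotation":[0,0,0],"claw":20},{"translation":[0,0,3],"rotation":[0,0,0],"claw":20}])

```text
clock: 5.1
tool_pos: [0.4587, -0.0629, 0.0193]
orientation: [-179.9, 0.0, -107.1]
force: [-10.6, 5.9, 34.4]
opening: 0.0282
gripper_force: 30.0
```

Request:
arm_command(steps=[{"translation":[0,0,-1.5],"rotation":[0,0,0],"claw":28},{"translation":[0,0,-1.5],"rotation":[0,0,0],"claw":45},{"translation":[0,0,-1.5],"rotation":[0,0,0],"claw":60},{"translation":[0,0,-1.5],"rotation":[0,0,0],"claw":60}])

```text
clock: 5.5
tool_pos: [0.458, -0.063, 0.0191]
orientation: [-180.0, 0.0, -107.1]
force: [0.4, 1.4, -0.3]
opening: 0.047
gripper_force: 0.0
```

Request:
arm_command(steps=[{"translation":[0,0,-15],"rotation":[0,0,0],"claw":65},{"translation":[0,0,-45],"rotation":[0,0,0],"claw":65},{"translation":[0,0,-80],"rotation":[0,0,0],"claw":65},{"translation":[0,0,-120],"rotation":[0,0,0],"claw":65},{"translation":[0,0,-150],"rotation":[0,0,0],"claw":65}])

```text
clock: 6.0
tool_pos: [0.4584, -0.0631, 0.1714]
orientation: [-179.9, 0.0, -107.1]
force: [0.7, 0.2, 0.4]
opening: 0.065
gripper_force: 0.0
```

```bash
python3 go.py .4027,-.2405,.17,-162.1
```

```text
at [ 0.4584 -0.0631  0.1714] [-1.7991e+02  3.0000e-02 -1.0711e+02] open 0.065 F [0.7 0.2 0.4] t 6.0
d [185.9   1.    1.3] rot/5 [-1.0e-02  1.0e-02  1.1e+01]
```

Request:
arm_command(steps=[{"translation":[35,0,0],"rotation":[0,0,1.6],"claw":55},{"translation":[70,0,0],"rotation":[0,0,3.2],"claw":50},{"translation":[105,0,0],"rotation":[0,0,4.8],"claw":45},{"translation":[135,0,0],"rotation":[0,0,6.4],"claw":40},{"translation":[165,0,0],"rotation":[0,0,8],"claw":40}])

```text
clock: 6.5
tool_pos: [0.4088, -0.2218, 0.169]
orientation: [180.0, 0.0, -147.5]
force: [1.3, 0.0, -0.3]
opening: 0.0406
gripper_force: 0.0
```

```bash
python3 - <<'E'
from go import *
snap('top','top3');snap('side','side3')
go((.4027,-.2405,.15,-162.1),(.4027,-.2405,.068,-162.1))
f=lambda n,y,x,h,w,W:cv2.resize(cv2.imread(f'pics/{n}.png')[y:y+h,x:x+w],(W,400),interpolation=cv2.INTER_CUBIC)
cv2.imwrite('pics/c3.png',np.hstack([f('top3',210,330,80,80,400),f('side3',160,330,100,100,400)]))
E
```

```text
at [ 0.4081 -0.2229  0.1687] [ 1.7997e+02 -5.0000e-02 -1.4755e+02] open 0.0403 F [0.  0.7 0.3] t 6.6
d [ 14.  -12.   18.7] rot/5 [ 0.   -0.01  2.91]
d [ 14.  -12.  100.7] rot/5 [ 0.   -0.01  2.91]
```

View pics/c3.png

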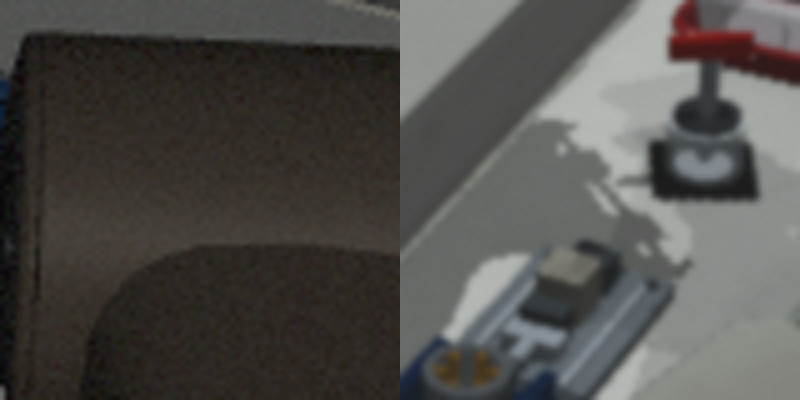

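The side crop shows the cube seated between the jaws at (570,275) and the key untouched at (708,70). I'll grip the bar with the fingertips just above its underside, because the shaft (13 mm) is wider than the bar (12 mm).

Request:
arm_command(steps=[{"translation":[7,-6,5],"rotation":[0,0,1.5],"claw":40},{"translation":[14,-12,20],"rotation":[0,0,2.9],"claw":40},{"translation":[14,-12,45],"rotation":[0,0,2.9],"claw":40},{"translation":[14,-12,65],"rotation":[0,0,2.9],"claw":40},{"translation":[14,-12,85],"rotation":[0,0,2.9],"claw":40}])

```text
clock: 7.1
tool_pos: [0.4041, -0.2381, 0.0832]
orientation: [180.0, -0.0, -161.6]
force: [0.5, 0.6, -0.1]
opening: 0.0401
gripper_force: 0.0
```

```bash
python3 go.py .4027,-.2405,.081,-162.1
```

```text
at [ 0.4041 -0.2381  0.0832] [ 1.7999e+02 -1.0000e-02 -1.6156e+02] open 0.0401 F [ 0.5  0.6 -0.1] t 7.1
d [ 2.1 -1.8  2.2] rot/5 [ 0.   -0.    0.11]
```

Request:
arm_command(steps=[{"translation":[1.5,-1.3,2],"rotation":[0,0,0.1],"claw":30},{"translation":[1.5,-1.3,2],"rotation":[0,0,0.1],"claw":15},{"translation":[1.5,-1.3,2],"rotation":[0,0,0.1],"claw":5},{"translation":[1.5,-1.3,2],"rotation":[0,0,0.1],"claw":5},{"translation":[1.5,-1.3,2],"rotation":[0,0,0.1],"claw":5}])

```text
clock: 7.6
tool_pos: [0.4038, -0.2401, 0.0829]
orientation: [-180.0, 0.1, -162.1]
force: [-0.1, 0.1, 2.7]
opening: 0.0116
gripper_force: 30.0
```

Request:
arm_command(steps=[{"translation":[0,0,-10],"rotation":[0,0,0],"claw":5},{"translation":[0,0,-30],"rotation":[0,0,0],"claw":5},{"translation":[0,0,-60],"rotation":[0,0,0],"claw":5},{"translation":[0,0,-95],"rotation":[0,0,0],"claw":5},{"translation":[0,0,-110],"rotation":[0,0,0],"claw":5}])

```text
clock: 8.1
tool_pos: [0.4043, -0.2406, 0.1961]
orientation: [-179.8, 0.2, -162.1]
force: [0.4, -0.2, -2.1]
opening: 0.0117
gripper_force: 30.0
```

```bash
python3 go.py .4932,.0502,.19,-141.5
```

```text
at [ 0.4043 -0.2406  0.1961] [-179.84    0.23 -162.09] open 0.0117 F [ 0.4 -0.2 -2.1] t 8.1
d [-173.9  249.4    6.1] rot/5 [-0.04  0.04 -4.12]
```

Request:
arm_command(steps=[{"translation":[-25,36,0],"rotation":[0,0,-0.8],"claw":5},{"translation":[-50,72,0],"rotation":[0,0,-1.6],"claw":5},{"translation":[-75,108,0],"rotation":[0,0,-2.4],"claw":5},{"translation":[-100,144,0],"rotation":[0,0,-3.2],"claw":5},{"translation":[-125,179,0],"rotation":[0,0,-4.1],"claw":5}])

```text
clock: 8.6
tool_pos: [0.4672, -0.0297, 0.1932]
orientation: [-180.0, 0.1, -141.5]
force: [1.8, -0.8, -0.6]
opening: 0.0117
gripper_force: 30.0
```

```bash
python3 go.py .4932,.0502,.145,-141.5
```

```text
at [ 0.4672 -0.0297  0.1932] [-1.7997e+02  7.0000e-02 -1.4145e+02] open 0.0117 F [ 1.8 -0.8 -0.6] t 8.6
d [-70.   46.3  48.3] rot/5 [-0.01  0.01  0.01]
```

Request:
arm_command(steps=[{"translation":[-30,20,10],"rotation":[0,0,0],"claw":5},{"translation":[-55,37,25],"rotation":[0,0,0],"claw":5},{"translation":[-70,46.3,40],"rotation":[0,0,0],"claw":5},{"translation":[-70,46.3,46],"rotation":[0,0,0],"claw":5},{"translation":[-70,46.3,46],"rotation":[0,0,0],"claw":5}])

```text
clock: 9.1
tool_pos: [0.4925, 0.0483, 0.1456]
orientation: [180.0, -0.1, -141.6]
force: [-0.0, 0.1, -0.7]
opening: 0.0116
gripper_force: 30.0
```

```bash
python3 - <<'E'
from go import *
snap('top','top4');snap('side','side4')
go((.4932,.0502,.145,-141.5))
o=ctrl.get_obs()['tool_pos']; k=o-[0,0,.0445]
for q in(k,k-[0,0,.029],[.4932,.0502,.05]): print(np.round(proj('side',q),1))
f=lambda n,y,x,h,w,W:cv2.resize(cv2.imread(f'pics/{n}.png')[y:y+h,x:x+w],(W,480),interpolation=cv2.INTER_CUBIC)
cv2.imwrite('pics/c4.png',np.hstack([f('side4',190,310,100,80,384),f('top4',190,260,100,80,384)]))
E
```

```text
at [0.4932 0.0478 0.1467] [-1.7999e+02  1.0000e-02 -1.4164e+02] open 0.0117 F [-0.1 -0.6 -1.3] t 9.2
d [-1.5  1.9  1.7] rot/5 [-0.    0.   -0.03]
[346. 229.]
[346.  240.9]
[345.7 250.9]
```

View pics/c4.png

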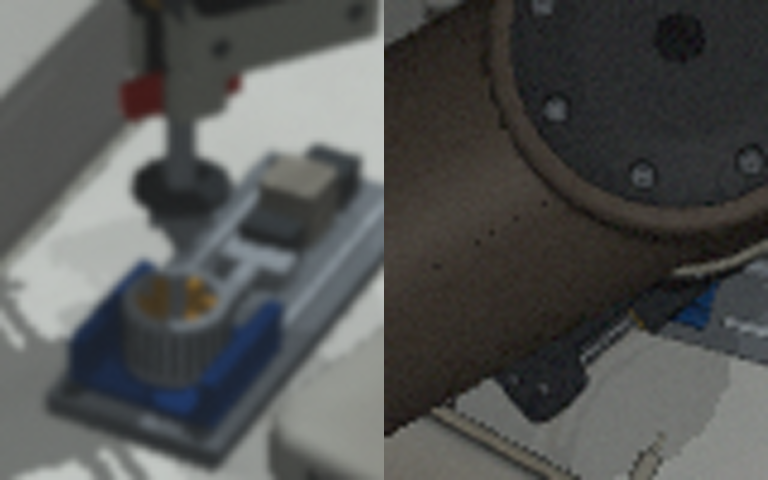

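The side crop shows the key hanging over the drive, flange centre at about (183,188) and drum rim centre at about (177,296). That puts the key roughly 2 mm to the image's right, so I correct, lower it a little and measure the edges.

Request:
arm_command(steps=[{"translation":[-1.5,0.3,4],"rotation":[0,0,0],"claw":5},{"translation":[-3,0.7,9],"rotation":[0,0,0],"claw":5},{"translation":[-3,0.7,9],"rotation":[0,0,0],"claw":5},{"translation":[-3,0.7,9],"rotation":[0,0,0],"claw":5}])

```text
clock: 9.6
tool_pos: [0.4952, 0.0505, 0.137]
orientation: [180.0, -0.0, -141.6]
force: [0.4, -0.3, -1.7]
opening: 0.0113
gripper_force: 30.0
```

```bash
python3 - <<'E'
from go import *
p,d=snap('side','side5'); go((.4932,.0502,.145,-141.5)); print('img right in world',cam('side')[3][0].round(3),'down',cam('side')[3][1].round(3))
g=cv2.resize(p,None,fx=4,fy=4,interpolation=cv2.INTER_CUBIC).astype(int)
o=ctrl.get_obs()['tool_pos']; k=o-[0,0,.0445]
for q in(k,[.4932,.0502,.05]): print(np.round(proj('side',q),1))
for v in range(218,276,3):
    print(v,p[v,328:368].max(1))
E
```

```text
at [0.4953 0.0506 0.1371] [-1.8000e+02 -1.0000e-02 -1.4164e+02] open 0.0118 F [ 0.2 -0.1 -1.9] t 9.65
d [ 1.9  1.  -7.9] rot/5 [-0.   -0.   -0.03]
img right in world [-0.977 -0.213 -0.014] down [-0.112  0.566 -0.817]
[344.7 233.7]
[345.7 250.9]
218 [ 82  82  80  78  79  84  84  74  73  74  78  88  99 108 102  75  66  69
  71  72  74  78  85  93 103 118 141 167 186 193 194 193 193 194 194 194
 194 194 195 195]
221 [ 79  79  86 105 127 148 166 178 182 185 188 192 192 188 162 105  69  64
  64  65  78 131 181 194 194 195 194 194 192 192 191 190 191 193 192 191
 184 170 155 158]
224 [104 124 133 141 163 185 193 193 194 195 195 195 195 189 164 105  69  65
  66  65  79 131 183 196 196 196 194 194 195 194 193 192 188 179 162 140
 125 111 103 112]
227 [150 165 182 191 193 194 195 195 195 192 181 164 143 115  93  71  63  66
  66  65  67  81 112 134 149 167 181 190 193 194 186 170 146 127 120 113
 106 114 120 119]
230 [191 193 195 195 196 195 194 185 153  96  51  37  36  39  43  53  62  66
  67  65  63  52  41  43  51  55  67  98 134 145 124 111 111 119 128 113
  72  55  54  58]
233 [194 195 19
[... 1599 characters left out ...]
90 89 84 72 61 56 57 60]
263 [46 46 46 47 50 51 52 48 48 50 49 52 51 54 54 53 62 59 54 61 58 53 57 54
 53 57 55 65 75 85 87 84 76 64 57 56 55 58 62 69]
266 [48 50 54 58 59 58 55 53 55 56 54 54 52 56 56 54 62 60 55 61 57 54 60 56
 59 73 83 87 87 80 70 60 55 56 59 61 64 70 84 90]
269 [54 59 65 66 67 65 64 60 56 58 56 58 60 61 63 63 65 64 63 65 64 62 63 69
 76 80 81 74 62 58 55 55 58 60 67 77 87 90 87 76]
272 [67 68 64 60 59 56 55 56 57 58 55 54 58 69 84 91 92 93 94 93 95 94 84 66
 53 50 51 55 56 57 60 63 70 82 88 89 83 73 73 93]
275 [ 61  64  65  68  69  71  69  70  70  68  63  57  56  58  58  60  65  73
  81  85  86  77  61  52  50  50  53  56  63  69  78  86  90  87  78  67
  74  98 121 128]
```

The shaft is centred at u≈345.9 and the drum axis at u≈346.3, so they agree to within 1 mm. I lower the key while watching the force.

Request:
arm_command(steps=[{"translation":[0.8,0.6,6],"rotation":[0,0,0],"claw":5},{"translation":[0.8,0.6,12],"rotation":[0,0,0],"claw":5},{"translation":[0.8,0.6,17],"rotation":[0,0,0],"claw":5},{"translation":[0.8,0.6,22],"rotation":[0,0,0],"claw":5},{"translation":[0.8,0.6,25],"rotation":[0,0,0],"claw":5}])

```text
clock: 10.15
tool_pos: [0.494, 0.0507, 0.1113]
orientation: [180.0, -0.0, -141.6]
force: [-0.3, 0.2, -1.3]
opening: 0.0118
gripper_force: 30.0
```

Request:
arm_command(steps=[{"translation":[0,0,2],"rotation":[0,0,0],"claw":5},{"translation":[0,0,4],"rotation":[0,0,0],"claw":5},{"translation":[0,0,6],"rotation":[0,0,0],"claw":5}])

```text
clock: 10.45
tool_pos: [0.4944, 0.0508, 0.106]
orientation: [-180.0, 0.0, -141.6]
force: [-0.2, 1.0, -1.6]
opening: 0.0119
gripper_force: 30.0
```

Request:
arm_command(steps=[{"translation":[0,0,2.5],"rotation":[0,0,0],"claw":5},{"translation":[0,0,5],"rotation":[0,0,0],"claw":5},{"translation":[0,0,7.5],"rotation":[0,0,0],"claw":5},{"translation":[0,0,9],"rotation":[0,0,0],"claw":5}])

```text
clock: 10.85
tool_pos: [0.4943, 0.0508, 0.0968]
orientation: [180.0, -0.0, -141.6]
force: [-0.1, 0.6, -0.2]
opening: 0.0118
gripper_force: 30.0
```

Meshed without contact. A few more millimetres will seat the flange.

Request:
arm_command(steps=[{"translation":[0,0,1],"rotation":[0,0,0],"claw":5},{"translation":[0,0,2],"rotation":[0,0,0],"claw":5},{"translation":[0,0,2.7],"rotation":[0,0,0],"claw":5},{"translation":[0,0,2.7],"rotation":[0,0,0],"claw":5}])

```text
clock: 11.25
tool_pos: [0.4944, 0.0509, 0.0949]
orientation: [-180.0, 0.0, -141.6]
force: [-3.2, 0.9, 4.9]
opening: 0.0117
gripper_force: 30.0
```

Request:
arm_command(steps=[{"translation":[0,0,0],"rotation":[0,0,1],"claw":5},{"translation":[0,0,0],"rotation":[0,0,2.2],"claw":5},{"translation":[0,0,0],"rotation":[0,0,3.4],"claw":5},{"translation":[0,0,0],"rotation":[0,0,4.6],"claw":5},{"translation":[0,0,0],"rotation":[0,0,5.8],"claw":5}])

```text
clock: 11.75
tool_pos: [0.4945, 0.0507, 0.0949]
orientation: [-180.0, 0.0, -170.8]
force: [-1.4, -1.1, 3.8]
opening: 0.0115
gripper_force: 30.0
```

```bash
python3 -c "
from h import *
o=ctrl.get_obs();print(o['tool_pos'],o['orientation'],o['force'],o['moment'],o['joint_pos'][5])"
```

```text
[0.49450376 0.05074559 0.09492393] [-1.79987425e+02  3.54882061e-02 -1.70836706e+02] [-1.39449733 -1.05555794  3.80020418] [-0.10192284  0.46426219  0.11580337] -109.43308872956044
```

Request:
arm_command(steps=[{"translation":[0,0,0],"rotation":[0,0,1.4],"claw":5},{"translation":[0,0,0],"rotation":[0,0,2.8],"claw":5},{"translation":[0,0,0],"rotation":[0,0,4.2],"claw":5},{"translation":[0,0,0],"rotation":[0,0,5.6],"claw":5},{"translation":[0,0,0],"rotation":[0,0,7],"claw":5}])

```text
clock: 12.25
tool_pos: [0.4941, 0.0502, 0.0948]
orientation: [-179.9, 0.0, 154.1]
force: [-1.3, -2.5, 4.3]
opening: 0.0112
gripper_force: 30.0
```

```bash
python3 -c "
from h import *
o=ctrl.get_obs();print(o['tool_pos'],o['orientation'],o['force'],o['moment'],o['joint_pos'][5])"
```

```text
[0.49410153 0.05019874 0.09482391] [-1.79942422e+02  1.15961040e-02  1.54121849e+02] [-1.30461298 -2.5458254   4.33346891] [-0.94253273  0.64567406  0.1469469 ] -144.47231574425095
```

Request:
arm_command(steps=[{"translation":[0,0,0],"rotation":[0,0,0.5],"claw":5},{"translation":[0,0,0],"rotation":[0,0,1],"claw":5},{"translation":[0,0,0],"rotation":[0,0,1.5],"claw":5},{"translation":[0,0,0],"rotation":[0,0,1.5],"claw":5}])

```text
clock: 12.65
tool_pos: [0.494, 0.0502, 0.0948]
orientation: [-179.9, 0.0, 146.9]
force: [-2.4, -2.0, 4.5]
opening: 0.0117
gripper_force: 30.0
```

```bash
python3 -c "
from h import *
o=ctrl.get_obs();print(o['tool_pos'],o['orientation'],o['force'],o['moment'],o['joint_pos'][5])"
```

```text
[0.49402512 0.0502019  0.09478174] [-1.79941397e+02  1.15345976e-02  1.46854461e+02] [-2.42169221 -1.99872924  4.46530172] [-0.98752183  0.88553898  0.12868206] -151.7358722425352
```

Request:
arm_command(steps=[{"translation":[0,0,0],"rotation":[0,0,0.4],"claw":5},{"translation":[0,0,0],"rotation":[0,0,0.8],"claw":5},{"translation":[0,0,0],"rotation":[0,0,1.2],"claw":5},{"translation":[0,0,0],"rotation":[0,0,1.2],"claw":5}])

```text
clock: 13.05
tool_pos: [0.494, 0.0502, 0.0948]
orientation: [-179.9, 0.0, 140.9]
force: [-2.4, -2.0, 5.0]
opening: 0.0119
gripper_force: 31.3
```

```bash
python3 -c "
from h import *
o=ctrl.get_obs();print(o['tool_pos'],o['orientation'],o['force'],o['moment'],o['joint_pos'][5])"
```

```text
[0.49398127 0.05024016 0.09479993] [-1.79932885e+02  2.07268936e-02  1.40946435e+02] [-2.3877244  -2.02932734  5.04422588] [-0.83497864  1.04744542  0.69777844] -157.6626239788168
```

The torque rose to 0.70 N m at about 1.3 rad, so the cube is clamped. I release and lift straight up.

Request:
arm_command(steps=[{"translation":[0,0,0],"rotation":[0,0,0],"claw":11},{"translation":[0,0,0],"rotation":[0,0,0],"claw":16},{"translation":[0,0,0],"rotation":[0,0,0],"claw":24},{"translation":[0,0,0],"rotation":[0,0,0],"claw":30},{"translation":[0,0,0],"rotation":[0,0,0],"claw":36}])

```text
clock: 13.55
tool_pos: [0.4943, 0.0509, 0.0943]
orientation: [180.0, 0.0, 140.9]
force: [-0.5, 0.2, 0.3]
opening: 0.0325
gripper_force: 0.0
```

Request:
arm_command(steps=[{"translation":[0,0,-10],"rotation":[0,0,0],"claw":40},{"translation":[0,0,-30],"rotation":[0,0,0],"claw":40},{"translation":[0,0,-65],"rotation":[0,0,0],"claw":40},{"translation":[0,0,-105],"rotation":[0,0,0],"claw":40},{"translation":[0,0,-130],"rotation":[0,0,0],"claw":40}])

```text
clock: 14.05
tool_pos: [0.4951, 0.0509, 0.2281]
orientation: [179.8, 0.1, 140.9]
force: [0.8, 0.1, -0.1]
opening: 0.0403
gripper_force: 0.0
```

```bash
python3 - <<'E'
from go import *
snap('side','side6'); snap('top','top6')
go()
f=lambda n,y,x,h,w,W:cv2.resize(cv2.imread(f'pics/{n}.png')[y:y+h,x:x+w],(W,480),interpolation=cv2.INTER_CUBIC)
cv2.imwrite('pics/c6.png',f('side6',190,310,100,100,480))
E
```

```text
at [0.4964 0.0514 0.2292] [179.62   0.23 140.91] open 0.04 F [ 0.2  0.6 -0.7] t 14.15
```

View pics/c6.png

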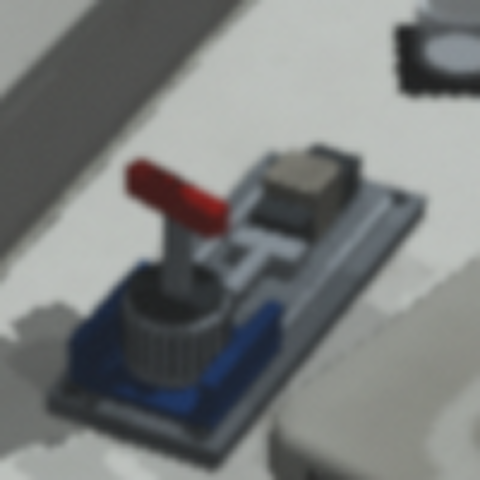

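The picture shows the key home in the drum, flange on the rim at (178,295) and bar at (178,195), and the cube held between both jaws at (305,180). The gripper is clear, so I hand in.

Request:
arm_command(steps=[{"translation":[0,0,0],"rotation":[0,0,0],"claw":40},{"translation":[0,0,0],"rotation":[0,0,0],"claw":40},{"translation":[0,0,0],"rotation":[0,0,0],"claw":40}])

```text
clock: 14.45
tool_pos: [0.4937, 0.0505, 0.2234]
orientation: [-179.9, -0.1, 140.9]
force: [-0.2, 0.1, -0.4]
opening: 0.0399
gripper_force: 0.0
```

```bash
python3 -c "
from plant import ctrl
print(ctrl.close_job())"
```

```text
the job is handed in; nothing more can be done
None
```

The cube is clamped between the jaws, with the key left fully home in the drive and the bung and vial not touched; I handed the job in at about 14.5 s, and no verdict was returned.

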